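# Lock the sample chuck in the key block

## Task

The sample chuck is leaning in its sloping rest, unlocked. Lift it out, stand it upright with its square foot fully home in the pocket of the key block and let it go; then turn its lock collar clockwise (seen from above) until it comes to its stop, with the tab at the locked mark. Leave the chuck locked and standing in the key block, and do not disturb the other things on the table.

Things in the scene. Friction and masses are not known exactly. Their poses are not given: they have to be found in the camera images.
- chuck: Loose steel sample chuck, 64 mm tall, about 0.33 kg. Origin: centre of the underside of its square foot; z: its axis, up through the nose; x, y square to the foot's sides. From below: foot 40 x 40 mm, z 0-16 (lowest 5 mm narrowed to 37 mm); captive round lock collar, diameter 52 mm, z 17.5-35.5; shoulder, diameter 36 mm, to z 37; nose to z 64 mm.
- chuck_nose (a point): Centre of the chuck's nose, on its axis, 48 mm above the underside of the foot; axes as the chuck's. The nose is a round knurled steel grip, diameter 30 mm, 37 to 58 mm above the underside; on top sits the black moulded sample, diameter 25 mm, up to 64 mm.
- lock_mark (a point): The locked mark: a small dark pip 2 mm high on the chuck's shoulder, 16.5 mm from the axis, 39 mm above the underside of the foot, 120 degrees clockwise (from above) of the chuck's x axis.
- collar (a joint): Angle of the lock collar on the chuck, rad, growing clockwise seen from above. 0: the tab points along the chuck's x axis (open); 2.094 (120 degrees): hard stop, tab at the locked mark. Stiff (about 0.12 N m of friction), stays where it is left; starts between 0 and 0.5.
- collar_tab (a point): Tip of the collar's single tab, 35 mm from the chuck's axis and 26.5 mm above the underside of the foot. The tab is 8 mm wide, 12 mm high and stands 9 mm out of the 52 mm collar.
- rest: Grey sloping rest, fixed: base 95 x 100 mm carrying a block 66 x 84 mm tilted 30 degrees, so that the chuck in its pocket leans 30 degrees towards the rest's -x (robot's side). Pocket 43 x 43 mm, 10 mm deep, centre of its floor 45 mm above the table over the origin; highest edge 70 mm above the table. Origin: under the pocket, at the table; z up.
- key_block: Aluminium key block, fixed: block 84 x 84 x 20 mm on a flange 84 x 118 x 8 mm (longer along y) with four screw heads; in its level top a square pocket 43 x 43 mm, 10 mm deep, sides along x and y, chamfered 2 mm. Origin: centre of its underside, at the table; z up. The foot goes in at any of four quarter turns.
- key_pocket (a point): Centre of the floor of the key block's pocket, 10 mm above the table; axes as the key block's. The seated chuck's origin lies here.
- specimen_1: Bystander: black moulded sample, 30 mm in diameter, 16 mm high. Origin: centre of its underside.
- specimen_4: Bystander: black moulded sample, 40 mm in diameter, 18 mm high. Origin: centre of its underside.
- test_block_200: Bystander: six-sided steel block, 45 x 51 x 12 mm. Origin: centre of its underside.
- test_block_700: Bystander: round steel block, 64 mm in diameter, 15 mm high. Origin: centre of its underside.
- petri_dish: Bystander: shallow dish, 64 mm in diameter, 12 mm high. Origin: centre of its underside.
- objective_40: Bystander: spare microscope objective standing upright, 28 mm in diameter, 46 mm high. Origin: centre of its underside.
There are look-alikes about, which are no part of the job. Of the things like the key_block, leave any that is yellow; of the rest the larger one is meant.

How it is judged:
By the outcome, as a careful person would: the job done as asked, in the order asked, and still so for the second after the job is handed in, with the robot touching nothing.
It also fails if it takes over 61 s, if anything falls off the work surface, if the arm or the gripper's body presses on something with over 40 N, if the wrist force passes 120 N, or if a joint passes its speed limit or range.

## Robot

A 6-joint arm with a two-finger parallel gripper is mounted at the origin on a cart in front of the work surface, level with it; the furniture and walls round the work are solid. World frame = base frame: x ahead of the robot, y to its left, z up, the work surface at z = 0. Lengths are in m, angles in degrees, forces in N, time in s.
With the tool pointing down it reaches from about 0.3 to 0.775 m from the base axis. Payload 14.6 kg.
Tool frame: the origin (TCP) lies at the very end of the fingers, on their centre line; the grasp point (between the pads) lies ctrl.hold_point_z behind it (ctrl.hold_point_z is the distance from the TCP to the grasp point, in m); z points along the fingers, y is the line along which they close (so a half turn about z gives the same grasp; the last joint's range is limited). The gripper opens to 94 mm and grips with 3 to 60 N. Pads are 16 mm wide; open, the fingers measure 119 mm over their backs; the gripper's body (75 mm by 177 mm) begins 78 mm behind the grasp point.
Start: joints at [-69.19, 17.183, 87.147, -0, 75.671, -3.816], TCP at [0.229, -0.5, 0.205] pointing down, gripper open.
Joint ranges: [-173.82, 173.82], [-45.26, 126.66], [13.44, 144.39], [-59.66, 239.66], [0, 175.72], [-146.38, 146.38]. Speed limits (degrees/s): [127.2, 127.2, 147.25, 180, 180, 180].

## Interface

Orientations are given as [roll, pitch, yaw] about the fixed x, y, z axes, in that order (R = Rz(yaw) Ry(pitch) Rx(roll)).
In Python, from station import ctrl, jaws, ik, optics, order gives the robot as it stands. Calls block until the motion is done:
- ctrl.goto(position, orientation): joint-space move of the TCP to a pose.
- ctrl.move_linear(position, attitude=None, feed=0.15, contact_N=None): straight line of the TCP; attitude=None keeps the orientation; feed is the mean speed in m/s. With contact_N (N) it stops when the force on the tool has changed by that much, and returns True; else False.
- ctrl.goto_joints(angles): joint-space move.
- jaws.set_gripper(opening): finger opening in m; the grip force is fixed at half the most; returns when the fingers have stopped.
- ctrl.dwell(seconds).
- ik(position, orientation): joint angles nearest the present ones, or None.
- ctrl.read_state(): the state.
- optics.get_image(name): name is "scene" or "top" or "wrist"; returns a dict with "image" (400x640x3 uint8, red, green, blue), "fov_y" (degrees; the focal length in pixels is half the picture's height over the tangent of half this angle, whatever the lens; pixels are square), "cx", "cy" (the principal point, pixels), "k1" (the pictures are not rectified: a ray, as slopes to the right and down, at radius r is drawn at 1 + k1 r^2 times it, then the intrinsics apply), "eye" and "attitude" of the camera in the world; the wrist camera has in their place "T_tool_cam" (4x4, takes a point from camera to tool coordinates, whose origin is the TCP and whose axes are the flange's). Camera axes: x right, y up, looking along -z (the intrinsics and any distortion apply to the point x, -y, -z); pixel columns grow to the right and rows downward; lengths in m; the calibration is good to about 2 mm. A picture is of the moment at which its call begins: read the wrist's pose just before it. There is no depth.
A pose or a line that the arm cannot do raises ctrl.PlanningError and nothing moves.
- order.job_done(): hands the job in; it is judged then, once.
The state is a dict: "t": time; "joint_pos": joint angles; "qd": joint speeds; "joint_efforts": joint torques, N m; "tcp_pos": TCP position; "tcp_rot": TCP orientation; "wrist_force": force on the tool from outside, world axes, zero at the start; "torque": the same for the moment, N m; "opening": finger opening in m; "finger_force": force on a finger pad.
Only numpy, scipy, OpenCV 4.12 (cv2) and the standard library are available. Lean on these libraries where they do the work, as an engineer would, in place of code of your own. Each camera call takes 0.05 s, during which the arm holds its last target. There are 200 camera calls.

## Working session

There is one attempt and no reset: what is moved stays moved. The work goes in short steps, each a Python script; the robot and the scene stay as the last script left them, time stands still between calls to the robot, and variables do not carry over. Pictures are saved under pics/ and viewed, at most 10 in all, crops included, and the job is handed in when it is done.

```bash
mkdir -p pics; ls; cat > h.py <<'E'
import numpy as np, cv2
from station import ctrl, jaws, ik, optics, order
from scipy.spatial.transform import Rotation as R
def cam(name):
    s=ctrl.read_state(); d=optics.get_image(name)
    if name=="wrist":
        T=np.eye(4); T[:3,:3]=R.from_euler('xyz',s['tcp_rot'],degrees=True).as_matrix(); T[:3,3]=s['tcp_pos']
        d['T']=T@np.array(d['T_tool_cam'])
    else:
        T=np.eye(4); T[:3,:3]=R.from_euler('xyz',d['attitude'],degrees=True).as_matrix(); T[:3,3]=d['eye']; d['T']=T
    d['f']=d['image'].shape[0]/2/np.tan(np.radians(d['fov_y']/2)); return d
def save(d,fn,crop=None,scale=1):
    im=d['image'][:,:,::-1]
    if crop: x0,y0,x1,y1=crop; im=im[y0:y1,x0:x1]
    cv2.imwrite('pics/'+fn,cv2.resize(im,None,fx=scale,fy=scale,interpolation=cv2.INTER_CUBIC))
def ray(d,u,v):
    a=np.array([(u-d['cx'])/d['f'],(v-d['cy'])/d['f']]); p=a.copy()
    for _ in range(30): p=a/(1+d['k1']*(p@p))
    return d['T'][:3,3], d['T'][:3,:3]@np.array([p[0],-p[1],-1])
def onz(d,u,v,z):
    o,r=ray(d,u,v); return o+r*(z-o[2])/r[2]
def proj(d,P):
    q=d['T'][:3,:3].T@(np.array(P)-d['T'][:3,3]); a=np.array([q[0],-q[1]])/-q[2]
    a=a*(1+d['k1']*(a@a)); return a*d['f']+[d['cx'],d['cy']]
E
python3 - <<'E'
from h import *
import pickle
for n in("scene","top"):
    d=cam(n); save(d,n+'0.png',scale=1.25); pickle.dump(d,open(n+'.pkl','wb')); print(n,d['eye'],d['attitude'],d['fov_y'],d['k1'])
print(ctrl.hold_point_z, ctrl.read_state())
E
```

```text
pics
scene [-0.79402928  1.27366306  0.87926828] [ 6.46678380e+01 -4.28568562e-02 -1.31976025e+02] 44.961606678193235 0.00617838416241357
top [0.35838569 0.14680974 1.49897833] [  4.70360285  -0.94410561 -88.44163897] 45.12534864336669 -0.08993109076797022
0.0188 {'t': 0.1, 'joint_pos': array([-6.91912390e+01,  1.72124258e+01,  8.71755833e+01, -1.27103057e-03,
        7.56697057e+01, -3.81562672e+00]), 'qd': array([ 0.0910717 , -0.05624866, -0.08795308,  0.0765895 , -0.10287044,
        0.06522578]), 'joint_efforts': array([ 2.40347952e-03, -5.32644224e+01, -3.53284907e+01,  7.09974999e-02,
        2.34695437e-02, -4.21096638e-05]), 'tcp_pos': array([ 0.22908157, -0.49977412,  0.20495181]), 'tcp_rot': array([-1.79942331e+02, -2.61225354e-03,  2.46247016e+01]), 'wrist_force': array([ 0.3109825 , -0.03082572, -0.32935126]), 'torque': array([ 0.01801544,  0.02589446, -0.01288749]), 'finger_force': 0.0, 'opening': 0.0939549021815039}
```

View pics/scene0.png

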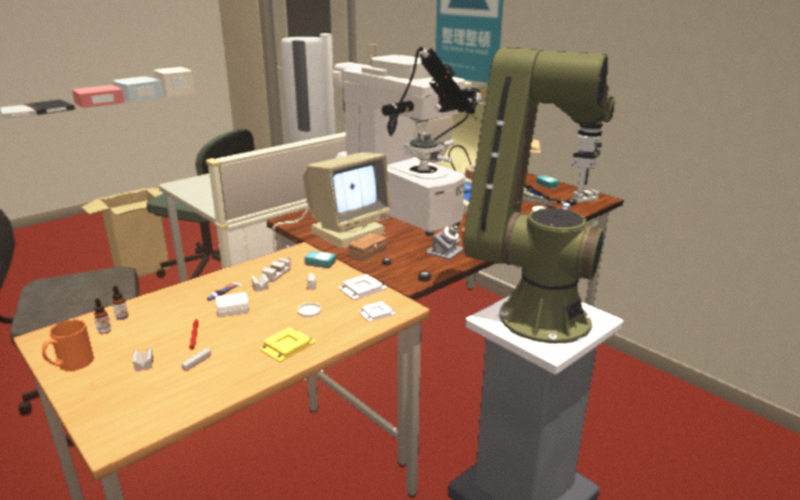

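View pics/top0.png

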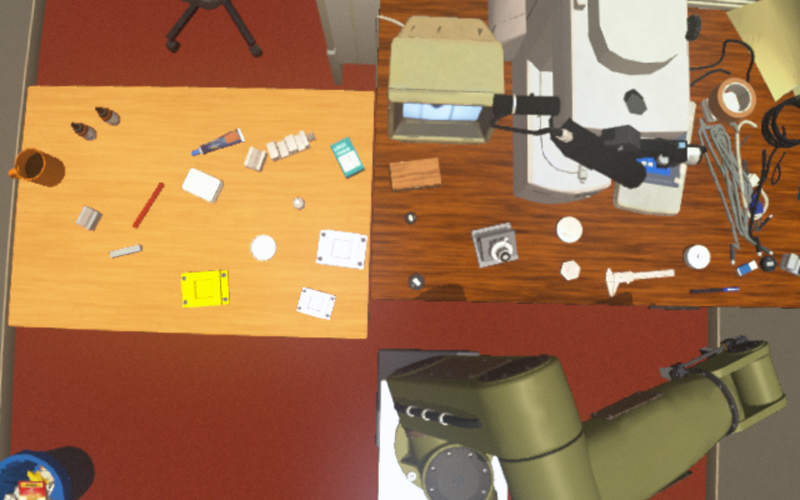

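The top view (800x500 picture) shows the chuck leaning in the grey rest at (497,247). There are three candidates for the key block: yellow at (205,288), a large white/aluminium one at (342,249) and a small white one at (316,303). I choose the large one at (342,249). Next I measure roughly and take close wrist views of both.

```bash
python3 - <<'E'
from h import *
import pickle
d=pickle.load(open('top.pkl','rb'))
for n,u,v,z in[('rest',495,247,.04),('nose',502,250,.09),('key',342,249,.02),('small',316,303,.02),('yellow',205,288,.02),('dish',263,247,.01),('obj',298,203,.04)]:
    print(n,onz(d,u/1.25,v/1.25,z).round(3))
d2=cam('wrist');print(d2['T_tool_cam'],d2['fov_y'],d2['k1'],d2['cx'],d2['cy'])
K=onz(d,342/1.25,249/1.25,.02);N=onz(d,495/1.25,247/1.25,.05)
# place camera over target, tool down
Tc=np.array(d2['T_tool_cam'])
for p in (N,K):
  for yaw in(0,90,-90,180):
    Rm=R.from_euler('xyz',[180,0,yaw],degrees=True).as_matrix()
    print(yaw,(Rm@Tc[:3,3]).round(3),(Rm@-Tc[:3,2]).round(2), ik(list(p[:2])+[.25],[180,0,yaw]))
E
```

```text
rest [ 0.48  -0.112  0.04 ]
nose [ 0.469 -0.119  0.09 ]
key [0.466 0.263 0.02 ]
small [0.332 0.322 0.02 ]
yellow [0.36  0.598 0.02 ]
dish [0.466 0.46  0.01 ]
obj [0.574 0.373 0.04 ]
[[ 2.35618361e-04  9.57379748e-01  2.88832066e-01  8.49265354e-02]
 [ 9.99999912e-01 -1.25172926e-04 -4.00856865e-04 -8.19276761e-04]
 [-3.47618290e-04  2.88832135e-01 -9.57379693e-01 -1.79697937e-01]
 [ 0.00000000e+00  0.00000000e+00  0.00000000e+00  1.00000000e+00]] 61.75775546633084 0.02037062055626665 324.2652282309263 195.62572260730707
0 [0.085 0.001 0.18 ] [-0.29 -0.   -0.96] [-1.71701130e+01  7.77630992e+00  9.26043099e+01 -2.54444375e-14
  7.96193802e+01  7.28298870e+01]
90 [-0.001  0.085  0.18 ] [ 0.   -0.29 -0.96] [-17.17011304   7.77630992  92.60430988   0.          79.6193802
 -17.17011304]
-90 [ 0.001 -0.085  0.18 ] [-0.    0.29 -0.96] None
180 [-0.085 -0.001  0.18 ] [ 0.29  0.   -0.96] [ -17.17011304    7.77630992   92.60430988    0.           79.6193802
 -107.17011304]
0 [0.085 0.001 0.18 ] [-0.29 -0.   -0.96] [ 2.55249372e+01  1.34848183e+01  8.58666128e+01 -2.54444375e-14
  8.06485689e+01  1.15524937e+02]
90 [-0.001  0.085  0.18 ] [ 0.   -0.29 -0.96] [ 2.55249372e+01  1.34848183e+01  8.58666128e+01 -2.54444375e-14
  8.06485689e+01  2.55249372e+01]
-90 [ 0.001 -0.085  0.18 ] [-0.    0.29 -0.96] None
180 [-0.085 -0.001  0.18 ] [ 0.29  0.   -0.96] [ 25.52493723  13.48481832  85.86661279   0.          80.64856889
 -64.47506277]
```

```bash
python3 - <<'E'
from h import *
import pickle
def shot(n,p,yaw):
    ctrl.goto(p,[180,0,yaw]); d=cam('wrist'); pickle.dump(d,open(n+'.pkl','wb')); return d['image'][:,:,::-1]
a=shot('c1',[.47,-.115,.19],180)
b=shot('c2',[.47,-.115,.19],90)
k=shot('k1',[.466,.263,.15],90)
for i,im in enumerate((a,b,k)): cv2.imwrite(f'pics/w{i}.png',im)
print(ctrl.read_state()['t'])
E
```

```text
4.7833
```

View pics/w0.png

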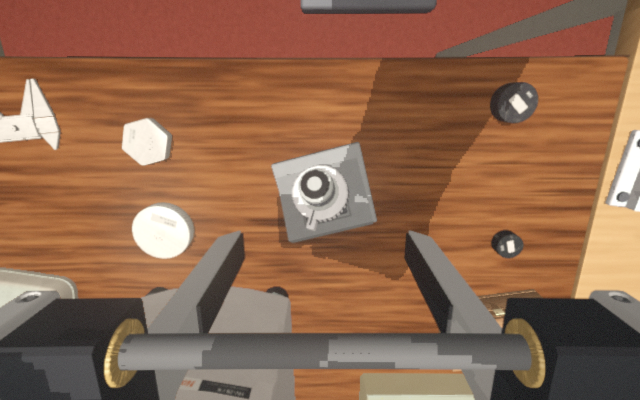

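View pics/w1.png

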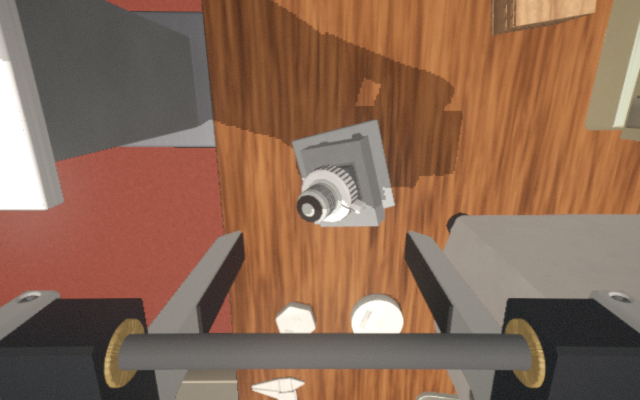

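View pics/w2.png

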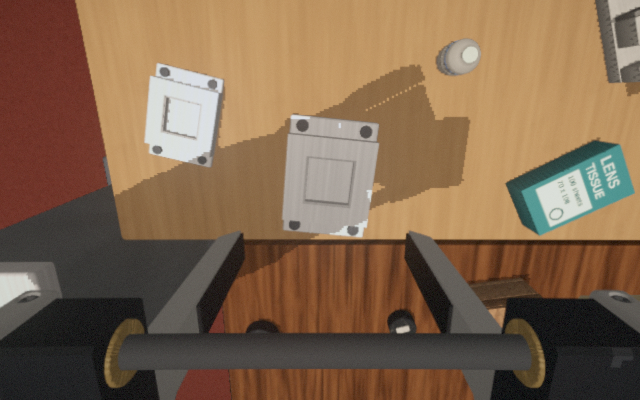

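The wrist views confirm the choice. w0: the nose top is at (317,183), with the tab pointing up-slope at about (312,220). The rest's edges run from (290,243) to (376,224), which gives a yaw of about 13 deg. w2: the large aluminium block's pocket is centred at about (329,181) with a yaw of about -4 deg, and the small decoy is at (183,117). I'll take closer views in the same tool attitudes I'll use for placing and grasping, so that any camera bias cancels.

```bash
cat >> h.py <<'E'
def tilt(yaw,t=30):  # tool attitude looking down an axis leaning t deg to the -x of yaw, tool x to -x
    c,s=np.cos(np.radians(yaw)),np.sin(np.radians(yaw)); st,ct=np.sin(np.radians(t)),np.cos(np.radians(t))
    a=np.array([-st*c,-st*s,ct]); x=np.array([-ct*c,-ct*s,-st]); z=-a; M=np.stack([x,np.cross(z,x),z],1)
    return a,M,R.from_matrix(M).as_euler('xyz',degrees=True)
def tri(d1,p1,d2,p2):
    A=[];b=[]
    for d,p in((d1,p1),(d2,p2)):
        o,r=ray(d,*p); r=r/np.linalg.norm(r); Q=np.eye(3)-np.outer(r,r); A.append(Q); b.append(Q@o)
    return np.linalg.lstsq(np.vstack(A),np.hstack(b),rcond=None)[0]
E
python3 - <<'E'
from h import *
import pickle
L=lambda n:pickle.load(open(n+'.pkl','rb'))
P=tri(L('c1'),(316,183),L('c2'),(310,206)); print('top',P)
k=L('k1'); c=[onz(k,*p,.02) for p in((306,157),(354,160),(350,204),(304,202))]; K=np.mean(c,0); print('key',K)
ctrl.goto([K[0],K[1],.12],[180,0,176]); d=cam('wrist'); pickle.dump(d,open('k2.pkl','wb'))
a,M,e=tilt(13); print(e, ik(P+a*.08,e))
ctrl.goto([.45,-.06,.22],[180,0,185])
ctrl.goto(P+a*.08,e); d2=cam('wrist'); pickle.dump(d2,open('c3.pkl','wb'))
f=lambda d,x,y,w,h:cv2.resize(d['image'][y:y+h,x:x+w,::-1],(400,400),interpolation=cv2.INTER_CUBIC)
cv2.imwrite('pics/close.png',np.hstack([f(d,220,100,200,200),f(d2,220,100,200,200)]))
print(ctrl.read_state()['t'],d['T'][:3,3],proj(d,K))
E
```

```text
top [ 0.4574207  -0.12189863  0.09459195]
key [0.47049725 0.26851576 0.02      ]
[-180.   30. -167.] NoneTraceback (most recent call last):
  File "<stdin>", line 9, in <module>
station.PlanningError: the arm cannot take that pose within its joint ranges
```

```bash
python3 - <<'E'
from h import *
P=np.array([.4574,-.1219,.0946])
a,M,e=tilt(13)
for off in (-.024,.02,.05,.08):
  for r in range(0,360,30):
    e2=R.from_matrix(M@R.from_euler('z',r,degrees=True).as_matrix()).as_euler('xyz',degrees=True)
    q=ik(P+a*off,e2)
    if q is not None: print(off,r,np.round(q,0))
print(ctrl.read_state()['joint_pos'].round(0))
E
```

```text
-0.024 30 [ -30.    9.  124.   41.   31. -135.]
-0.024 60 [ -30.    9.  124.   41.   31. -105.]
-0.024 90 [-30.   9. 124.  41.  31. -75.]
-0.024 120 [-30.   9. 124.  41.  31. -45.]
-0.024 150 [-30.   9. 124.  41.  31. -15.]
-0.024 180 [-30.   9. 124.  41.  31.  15.]
-0.024 210 [-30.   9. 124.  41.  31.  45.]
-0.024 240 [-30.   9. 124.  41.  31.  75.]
-0.024 270 [-30.   9. 124.  41.  31. 105.]
-0.024 300 [-30.   9. 124.  41.  31. 135.]
0.02 30 [ -32.    2.  125.   36.   37. -131.]
0.02 60 [ -32.    2.  125.   36.   37. -101.]
0.02 90 [-32.   2. 125.  36.  37. -71.]
0.02 120 [-32.   2. 125.  36.  37. -41.]
0.02 150 [-32.   2. 125.  36.  37. -11.]
0.02 180 [-32.   2. 125.  36.  37.  19.]
0.02 210 [-32.   2. 125.  36.  37.  49.]
0.02 240 [-32.   2. 125.  36.  37.  79.]
0.02 270 [-32.   2. 125.  36.  37. 109.]
0.02 300 [-32.   2. 125.  36.  37. 139.]
0.05 30 [ -34.   -3.  125.   33.   41. -129.]
0.05 60 [-34.  -3. 125.  33.  41. -99.]
0.05 90 [-34.  -3. 125.  33.  41. -69.]
0.05 120 [-34.  -3. 125.  33.  41. -39.]
0.05 150 [-34.  -3. 125.  33.  41.  -9.]
0.05 180 [-34.  -3. 125.  33.  41.  21.]
0.05 210 [-34.  -3. 125.  33.  41.  51.]
0.05 240 [-34.  -3. 125.  33.  41.  81.]
0.05 270 [-34.  -3. 125.  33.  41. 111.]
0.05 300 [-34.  -3. 125.  33.  41. 141.]
0.08 30 [ -36.   -7.  125.   31.   46. -128.]
0.08 60 [-36.  -7. 125.  31.  46. -98.]
0.08 90 [-36.  -7. 125.  31.  46. -68.]
0.08 120 [-36.  -7. 125.  31.  46. -38.]
0.08 150 [-36.  -7. 125.  31.  46.  -8.]
0.08 180 [-36.  -7. 125.  31.  46.  22.]
0.08 210 [-36.  -7. 125.  31.  46.  52.]
0.08 240 [-36.  -7. 125.  31.  46.  82.]
0.08 270 [-36.  -7. 125.  31.  46. 112.]
0.08 300 [-36.  -7. 125.  31.  46. 142.]
[ -12.    4.  101.    0.   75. -107.]
```

```bash
cat >> h.py <<'E'
def grasp_att(yaw,t=30):
    a,M,_=tilt(yaw,t); M=M@np.diag([-1,-1,1]); return a,M,R.from_matrix(M).as_euler('xyz',degrees=True)
E
python3 - <<'E'
from h import *
import pickle
P=np.array([.4574,-.1219,.0946])
a,M,e=grasp_att(13)
ctrl.goto(P+a*.08,e); d2=cam('wrist'); pickle.dump(d2,open('c3.pkl','wb'))
d=pickle.load(open('k2.pkl','rb'))
f=lambda d,x,y,w,h:cv2.resize(d['image'][y:y+h,x:x+w,::-1],(400,400),interpolation=cv2.INTER_CUBIC)
cv2.imwrite('pics/close.png',np.hstack([f(d,220,90,200,200),f(d2,220,90,200,200)]))
print(ctrl.read_state()['t'],d['T'][:3,3],proj(d,[.4705,.2685,.02]),proj(d2,P))
E
```

```text
9.475 [0.38691956 0.27534391 0.29980618] [323.50845435 195.68756489] [325.4362833  203.73184618]
```

View pics/close.png

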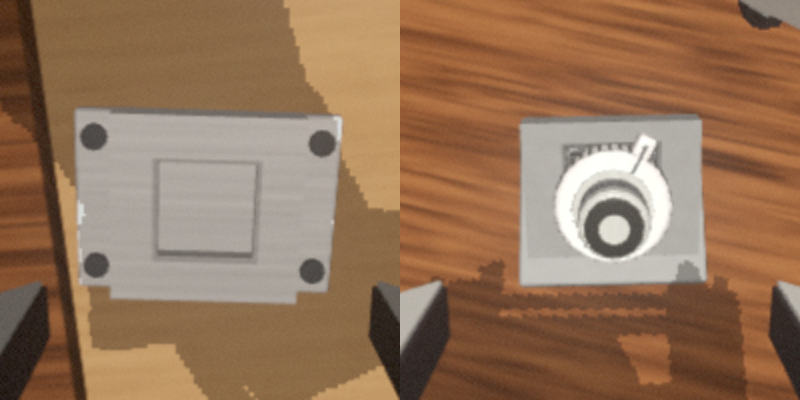

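Left crop: the large aluminium block, with the pocket's chamfer corners at full-image (297,169), (350.5,170.5), (348.5,221.5), (296,219) and four dark screws. Right crop: the chuck from along its axis, with the sample top at (326.5,204) and the tab up-slope. The rest's edges are about 1.5 deg off horizontal, so its yaw is about 14.4 deg. Next I refine these by mask.

```bash
python3 - <<'E'
from h import *
import pickle
k=pickle.load(open('k2.pkl','rb')); c=pickle.load(open('c3.pkl','rb'))
def blobs(d,box,thr,lo,hi):
    x0,y0,x1,y1=box; g=cv2.cvtColor(d['image'],cv2.COLOR_RGB2GRAY)[y0:y1,x0:x1]
    n,l,s,ct=cv2.connectedComponentsWithStats((g<thr).astype(np.uint8))
    return [(ct[i]+[x0,y0],s[i,4],s[i,2:4]) for i in range(1,n) if lo<s[i,4]<hi]
sc=blobs(k,(255,145,390,240),90,40,400); 
S=[onz(k,*b[0],.011) for b in sc]; print([(b[0].round(1),b[1]) for b in sc],np.round(S,4),'mean',np.mean(S,0))
C=np.array([onz(k,*p,.02) for p in((297,169),(350.5,170.5),(348.5,221.5),(296,219))]); print('pocket',C.mean(0),np.linalg.norm(C-np.roll(C,1,0),axis=1))
e1=C[1]-C[0]+C[2]-C[3]; e2=C[3]-C[0]+C[2]-C[1]; print('yaw',np.degrees(np.arctan2(-e1[0],e1[1])),np.degrees(np.arctan2(e2[1],e2[0])))
# sample: dark ring outer contour
g=cv2.cvtColor(c['image'],cv2.COLOR_RGB2GRAY)[180:225,305:350]
n,l,s,ct=cv2.connectedComponentsWithStats((g<85).astype(np.uint8)); i=1+np.argmax(s[1:,4])
el=cv2.fitEllipse(cv2.convexHull(np.argwhere(l==i)[:,::-1].astype(np.int32))); u=np.array(el[0])+[305,180]; print('ring',u,el)
P=onz(c,*u,.0997); print('top',P)
for yaw in(13,14.4):
    a,_,_=grasp_att(yaw); print(yaw,'collar pred',proj(c,P-a*.0285),'tri',)
for n,uv in(('c1',(316,183)),('c2',(310,206))):
    d=pickle.load(open(n+'.pkl','rb')); print(n,onz(d,*uv,.0997), tri(d,uv,c,u))
E
```

```text
[(array([266.3, 157.9]), np.int32(116)), (array([380.6, 161.4]), np.int32(114)), (array([267.6, 222. ]), np.int32(103)), (array([375.4, 225.1]), np.int32(101))] [[0.4353 0.221  0.011 ]
 [0.4455 0.3203 0.011 ]
 [0.4948 0.215  0.011 ]
 [0.5049 0.3141 0.011 ]] mean [0.47014205 0.26759739 0.011     ]
pocket [0.47036345 0.26806979 0.02      ] [0.04550632 0.04567109 0.04654145 0.04692773]
yaw -6.350810886164123 -5.759670856989764
ring [326.32496071 204.55430603] ((21.324960708618164, 24.554306030273438), (25.419710159301758, 27.12089729309082), 88.44264221191406)
top [ 0.45586118 -0.12296282  0.0997    ]
13 collar pred [326.13075422 194.38971686] tri
14.4 collar pred [325.73574516 194.3936996 ] tri
c1 [ 0.45585327 -0.12153341  0.0997    ] [ 0.4588545  -0.12216191  0.08670683]
c2 [ 0.45788047 -0.12043348  0.0997    ] [ 0.45743786 -0.12275447  0.09253037]
```

```bash
python3 - <<'E'
from h import *
P=np.array([.4559,-.1230,.0997]); a,M,e=grasp_att(14.4)
def st(m): s=ctrl.read_state(); print(m,round(s['t'],2),s['tcp_pos'].round(4),s['wrist_force'].round(1),s['torque'].round(2),round(s['opening'],4),round(s['finger_force'],1))
ctrl.goto(P+a*.02,e); st('pre')
print(ctrl.move_linear(P-a*.0235,feed=.04,contact_N=8)); st('at')
print(jaws.set_gripper(0)); st('closed')
E
```

```text
pre 9.81 [ 0.446  -0.1249  0.1164] [-0.2  0.7  0.1] [-0.02  0.22  0.  ] 0.0936 0.0
False
at 11.05 [ 0.4673 -0.1202  0.0796] [ 0.2 -0.2  0.4] [-0.07  0.24  0.05] 0.0939 0.0
False
closed 12.06 [ 0.4674 -0.1202  0.0794] [ 0.  -1.9  0.6] [-0.39  0.14 -0.12] 0.0294 30.0
```

```bash
python3 - <<'E'
from h import *
import pickle
a,M,e=grasp_att(14.4)
def st(m): s=ctrl.read_state(); print(m,round(s['t'],2),s['tcp_pos'].round(4),s['wrist_force'].round(1),s['torque'].round(2),round(s['opening'],4),round(s['finger_force'],1))
p=ctrl.read_state()['tcp_pos']
ctrl.move_linear(p+a*.03,feed=.05); st('lift')
ctrl.move_linear(p+a*.03+[0,0,.08],feed=.15); st('up')
ctrl.goto([.45,.10,.20],[180,0,90]); st('mid')
ctrl.goto([.4702,.2678,.12],[180,0,174.1]); st('above')
d=cam('wrist'); pickle.dump(d,open('h1.pkl','wb')); save(d,'held.png',(200,60,450,330),2)
E
```

```text
lift 12.81 [ 0.4528 -0.1239  0.1053] [ 0.3 -0.1 -3.3] [-0.16  0.58  0.01] 0.0294 29.9
up 13.49 [ 0.4525 -0.1237  0.1843] [ 0.5 -0.6 -4.5] [-0.13  0.6  -0.  ] 0.0296 29.9
mid 14.43 [0.4498 0.0995 0.1992] [-0.3  0.2 -4.2] [-0.04 -0.1  -0.04] 0.0296 29.9
above 15.49 [0.4707 0.2667 0.1203] [ 0.2  0.4 -2.8] [ 0.05 -0.14 -0.03] 0.0296 29.9
```

View pics/held.png

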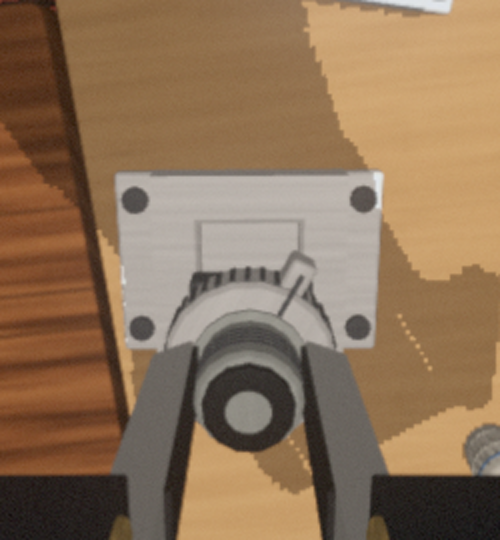

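The chuck is held upright. The sample top is at about (324.5,264) full-image, and the tab points to tool +x, about 25 deg clockwise of it. I check the hold offset numerically, then insert with a contact guard.

```bash
python3 - <<'E'
from h import *
import pickle
d=pickle.load(open('h1.pkl','rb')); T=np.linalg.inv(d['T']@np.linalg.inv(np.array(d['T_tool_cam'])))
s=ctrl.read_state(); 
for uv,z in(((324.5,264),s['tcp_pos'][2]+.0235),((325,220),s['tcp_pos'][2]-.005)):
    p=onz(d,*uv,z); print((T@np.r_[p,1])[:3].round(4))
def st(m): s=ctrl.read_state(); print(m,round(s['t'],2),s['tcp_pos'].round(4),s['wrist_force'].round(1),s['torque'].round(2),round(s['opening'],4)); return s
# seated TCP z = .010+.0405
ctrl.move_linear([.4702,.2678,.073],feed=.1); st('hover')
c=ctrl.move_linear([.4702,.2678,.0495],feed=.02,contact_N=8); st(c)
E
```

```text
[ 0.0003  0.0011 -0.0237]
[0.0138 0.0013 0.0048]
hover 16.16 [0.4705 0.2678 0.0735] [ 0.5 -0.  -3.1] [ 0.05 -0.12 -0.  ] 0.0294
True 17.23 [0.4701 0.2679 0.0504] [-1.1  1.   5.1] [-0.1   0.07 -0.03] 0.0292
```

```bash
python3 - <<'E'
from h import *
import pickle
def st(m): s=ctrl.read_state(); print(m,round(s['t'],2),s['tcp_pos'].round(4),s['wrist_force'].round(1),s['torque'].round(2),round(s['opening'],4)); return s
jaws.set_gripper(.094); s=st('open')
ctrl.move_linear([.4702,.2678,.12],feed=.15)
d=cam('wrist'); pickle.dump(d,open('s1.pkl','wb')); save(d,'seated.png',(220,60,430,260),2.5); st('up')
print(proj(d,[.4702,.2678,.074]),proj(d,[.4702,.2678,.0455]))
E
```

```text
open 18.31 [0.4695 0.2675 0.0494] [ 0.8 -0.9  0.4] [ 0.01 -0.13 -0.01] 0.0942
up 18.98 [0.4697 0.2675 0.1188] [ 0.1 -0.   0.8] [ 0.03 -0.15 -0.01] 0.0938
[323.41397172 218.56292891] [323.58742449 206.06669672]
```

View pics/seated.png

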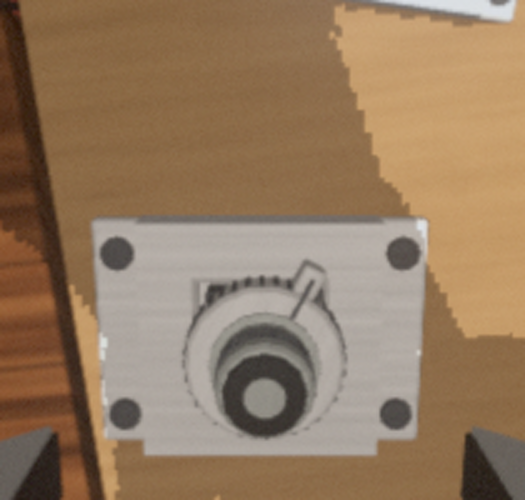

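```bash
python3 - <<'E'
from h import *
def st(m): s=ctrl.read_state(); print(m,round(s['t'],2),s['tcp_pos'].round(4),s['wrist_force'].round(1),s['torque'].round(2),round(s['opening'],4),s['tcp_rot'].round(1)[2]); return s
ctrl.goto([.4702,.2678,.10],[180,0,160]); st('y')
print(ctrl.move_linear([.4702,.2678,.0295],feed=.08,contact_N=8)); st('low')
jaws.set_gripper(0); s=st('grip'); t0=s['torque'][2]; y0=s['tcp_rot'][2]
q=np.array(ik([.4702,.2678,.0295],[180,0,160])); tot=0
for step in [30,30]+[5]*18:
    tot+=step; q[5]+=step; ctrl.goto_joints(q); ctrl.dwell(.1); s=st(tot)
    if abs(s['torque'][2]-t0)>.3: break
E
```

```text
y 19.32 [0.4698 0.2676 0.0991] [ 0.4 -0.1 -0.1] [ 0.05 -0.13  0.04] 0.094 160.2
False
low 20.36 [0.4705 0.268  0.03  ] [ 1.3 -0.9  0.7] [-0.01 -0.18  0.04] 0.0937 160.0
grip 21.1 [0.4702 0.2678 0.0295] [-0.3  0.3  1.2] [ 0.12 -0.07  0.01] 0.0509 160.0
30 21.77 [0.4702 0.2677 0.0295] [-1.4 -2.9  2.2] [-0.5   0.11  0.04] 0.0508 130.2
60 22.43 [0.4703 0.2678 0.0295] [ 0.1 -1.6  2. ] [-0.51  0.01  0.05] 0.0511 100.2
65 22.78 [0.4703 0.2679 0.0296] [-0.5 -1.9  2. ] [-0.44  0.01  0.06] 0.051 95.2
70 23.13 [0.4702 0.2679 0.0295] [-0.4 -1.8  1. ] [-0.4  -0.03 -0.02] 0.0511 90.2
75 23.48 [0.4702 0.2679 0.0295] [ 0.7 -1.6  3. ] [-0.32  0.08  0.03] 0.0509 85.2
80 23.83 [0.4702 0.2678 0.0295] [-0.6 -1.9  2.5] [-0.3  0.1  0. ] 0.0512 80.2
85 24.18 [0.4702 0.2678 0.0295] [-0.5 -1.2  1.6] [-0.29  0.11 -0.03] 0.0507 75.2
90 24.53 [0.4702 0.2678 0.0295] [-0.9 -1.7  2.5] [-0.23  0.13 -0.02] 0.0509 70.2
95 24.88 [0.4702 0.2677 0.0295] [-1.9 -3.7  4.8] [-0.79  0.4   0.05] 0.0513 65.2
100 25.23 [0.4707 0.2674 0.0295] [ 1.8 -6.7  2.8] [-1.28 -0.41  0.51] 0.0512 60.2
```

```bash
python3 - <<'E'
from h import *
jaws.set_gripper(.094)
ctrl.move_linear([.4702,.2678,.12],feed=.12)
ctrl.goto([.4702,.2678,.12],[180,0,60]); d=cam('wrist'); save(d,'lock.png',(220,80,420,260),3); print(ctrl.read_state()['t'])
E
```

```text
27.25
```

View pics/lock.png

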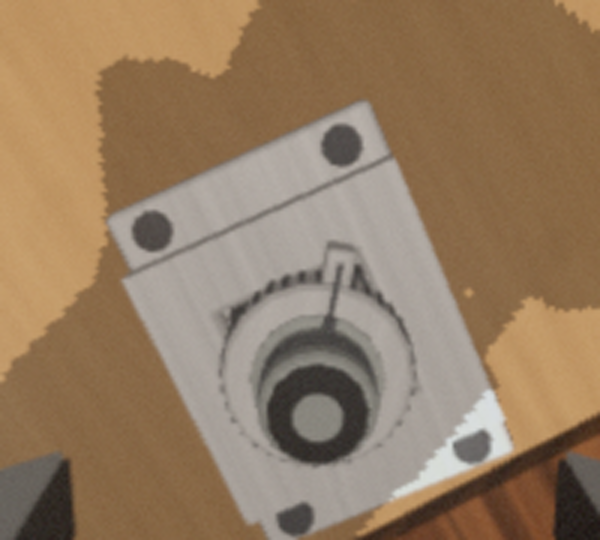

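The tab's line runs straight to the dark pip at crop (328,325). The sample top is at (326,219) full-image, unchanged from the seated view, so the chuck is still home. The wrist torque jumped to 0.5 N m, which is the hard stop.

```bash
python3 -c "
from h import *
print(order.job_done())"
```

```text
the job is handed in; nothing more can be done
None
```

The chuck is standing in the large aluminium key block, foot fully home, with its collar turned clockwise to the stop and the tab at the locked mark; the job is handed in at about 27 s.

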